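Air-blast a pen before printing

TASK

Blow the dust off the pen lying in the wooden jig: press the orange-tipped clamp lever fully down over the pen, then tip the black rocker switch over to its on side (push down the half with the white dot), then press the blue air button all the way in and finish while still holding it down with the fingertips. Only push, in that order: do not press the red stop button, pick nothing up, and leave the pen in its jig and the bottles, tapes, ink jar and screwdriver where they are.

Things in the scene. Friction and masses are not known exactly. Their poses are not given: they have to be found in the camera images.
- jig: Wooden jig, fixed to the bench, 150 (x) x 130 (y) x 18 mm, carrying the pen in two aluminium cradles and the clamp lever. Origin: centre of its underside, on the bench. Its own x points from the lever's grip end to the lever's hinge; the hinge lies along its y at x = +55, z = +50 mm. z up.
- clamp (a joint): Angle of the clamp lever, rad: 0 = fully raised, 0.55 = fully down (level, at its stop). It stays where it is left; friction, about 2.5 N at the grip end pushes it down.
- clamp_pad (a point): Centre of the top of the orange grip pad (40 x 44 x 12 mm) at the free end of the steel lever, 110 mm from its hinge; moves with the lever. Fully down it lies at x = -55, y = 0, z = +57 mm in the jig's frame, its top level; fully raised about 58 mm higher and 20 mm nearer the hinge.
- pen: Loose blue pen, 11 mm thick, 135 mm long, lying along the jig's y in its cradles under the lever, its top 41 mm above the bench, about 5 mm below the lever when that is down. Origin: underside, mid-length. To be left lying there.
- switch_box: Grey box, fixed to the bench, 90 x 90 x 60 mm, with the black rocker switch on top. Origin: centre of its underside. z up. The on half of the rocker (white dot) lies on its +y side, the off half on its -y side.
- rocker (a joint): Rocker angle, rad: 0 = off, 0.4 = on (at its stop). Stays where it is left. Two flat halves, each 28 (y) x 30 (x) mm, meet at the pivot at z = 67 mm above the bench in a shallow V: the lowered half lies level with its top 70 mm above the bench, the other slopes up at 0.4 rad to about 81 mm at its outer end. About 3 to 5 N on the raised half tips it.
- rocker_on (a point): Middle of the top of the on half (by the white dot), 16 mm from the pivot; moves with the rocker. When on, it lies at x = 0, y = +16, z = +70 mm in the frame of switch_box.
- air_box: Grey box, fixed to the bench, 90 x 90 x 60 mm, with the blue air button on top in the middle. Origin: centre of its underside.
- air_button (a joint): Travel of the blue button, m: 0 = released, 0.006 = all the way in. Sprung: it comes back when let go; 1.5 N starts it, 5 N takes it all the way in, then a hard stop.
- air_button_top (a point): Centre of the top of the blue button (40 mm across), 82 mm above the bench when released and 76 mm all the way in; moves with it. The black collar around it is 56 mm across, its top 72 mm above the bench.
- stop_box: Grey box like air_box, with a red stop button on top, not to be pressed. Origin: centre of its underside.
- stop_button (a joint): Travel of the red button, m: 0 = released, 0.006 = all the way in.
- bottle_red: Loose white squeeze bottle with red spout, 60 mm across, 165 mm high. Bystander. Origin: centre of its underside.
- bottle_white: Loose white squeeze bottle with grey spout, 60 mm across, 165 mm high. Bystander. Origin: centre of its underside.
- tape_brown: Loose roll of brown tape lying flat, 96 mm across, 48 mm high. Bystander. Origin: centre of its underside.
- tape_green: Loose roll of green tape lying flat, 96 mm across, 48 mm high. Bystander. Origin: centre of its underside.
- ink_jar: Loose jar, 52 mm across, 60 mm high. Bystander. Origin: centre of its underside.
- screwdriver: Loose yellow-handled screwdriver lying on the bench, 180 mm long. Bystander. Origin: its underside.
Things that resemble listed ones, but are neither listed nor needed, are in the scene too. Leave any green look-alike of the jig alone.

How it is judged:
By the outcome, as a careful person would: the job done as asked, in the order asked, and still so for the second after the job is handed in, while the arm keeps its last pose, push and grip.
It also fails if it takes over 48 s, if anything falls off the work surface, if the arm or the gripper's body presses on something with over 40 N, if the wrist force passes 120 N, or if a joint passes its speed limit or range.

ROBOT

A 6-joint arm with a two-finger parallel gripper is mounted at the origin on the work surface. World frame = base frame: x ahead of the robot, y to its left, z up, the work surface at z = 0. Lengths are in m, angles in degrees, forces in N, time in s.
With the tool pointing down it reaches from about 0.25 to 0.725 m from the base axis. Payload 9.7 kg.
Tool frame: the origin (TCP) lies at the very end of the fingers, on their centre line; the grasp point (between the pads) lies grasp_offset behind it (grasp_offset is the distance from the TCP to the grasp point, in m); z points along the fingers, y is the line along which they close (so a half turn about z gives the same grasp; the last joint's range is limited). The gripper opens to 85 mm and grips with 20 to 120 N. Pads are 22 mm wide; open, the fingers measure 114 mm over their backs; the gripper's body (76 mm by 85 mm) begins 54 mm behind the grasp point. The pads swing forward as they close: fully open they stand 13 mm farther back than shut.
Start: joints at [74.485, 4.979, 10.078, 95.1, 0, 90], TCP at [0.147, 0.53, 0.231] pointing down, gripper open.
Joint ranges: [-179.16, 179.16], [-48.56, 103.87], [-65.8, 70.77], [-126.05, 130.52], [-82.76, 87.17], [-180, 180]. Speed limits (degrees/s): [127.2, 127.2, 147.25, 180, 180, 180].

INTERFACE

Orientations are given as [roll, pitch, yaw] about the fixed x, y, z axes, in that order (R = Rz(yaw) Ry(pitch) Rx(roll)).
In Python, from workcell import get_obs, camera, calibration, job_done, recognise, cut_out, mark_of, grasp_offset gives the robot as it stands.
- The arm moves only by the tool servo_tool, never from a script. Its argument "moves" is a list of rows, each a list of 3 entries, a list of its own where there are three numbers: the turn, a rotation vector about the tool's x, y, z in degrees, then the shift along the tool's x, y, z in m, then the opening in per cent of the stroke, from 0 (shut) to 100 (fully open). In form: [[[ax, ay, az], [x, y, z], claw], ...]. A call has 1 to 12 rows; each row shifts and turns the commanded pose from where the row before left it, along the tool's axes as they then stand; what a row does not reach is not made up. A row lasts 1/10 s, in which the tool goes at most 50 mm and 8.59 degrees, less where a joint would pass 70% of its speed; a pose out of reach is approached as far as the arm can. A call is refused whole if a number of a shift passes 0.05 or a number of a turn 8.59, either way. A call with a gripper value outside its range is refused whole. The fingers move at their own pace and stop on an object; "force" is the grip in N (left out, the last holds). Time passes only in rows, so rows that do not move let the fingers close. It gives the time, the measured TCP pose, the force, the opening and the grip force at its end, in the units of the state.
- get_obs(): the state, without advancing time (a new reading comes with each control period).
- camera(name): name is "scene" or "top" or "wrist"; returns (picture, depth): 384x512x3 uint8, red, green, blue; 384x512 float32, m along the optical axis (not along the pixel's ray), 0 where there is no reading.
- calibration(name): a dict with "camera_matrix" (3x3 intrinsics, pixels), "R" (3x3) and "t" (3): a world point X has camera coordinates R X + t. Camera axes: x right, y down, z forward; pixel columns grow to the right and rows downward; lengths in m; the calibration is good to about 2 mm. A picture is of the moment at which its call begins: read the wrist's pose just before it. calibration takes no time and is no camera call; for the wrist camera it gives the pose at the moment of the call.
- job_done(): hands the job in; it is judged then, once.
Trained networks look in the newest picture that a camera, given by its name, has taken for a name from the list of things; names that differ only in an ending like _2 or _b are one class to them, and where a whole thing is asked for, a point or a joint stands for the part that bears it (a point fixed in the world has none). Each returns a list of dicts, best first, with "score" (0 to 1); they miss things now and then, are a little off and sometimes report something else, mostly with a low value. They report only what shows in the picture. A call takes as long as a camera call. They do not tell look-alikes from the thing itself.
- recognise(name, camera): "xyz" ([x, y, z] in m, in the coordinates of the camera as it stood for that picture, good to about 4 mm: the middle of the surface that is visible of it).
- cut_out(name, camera): "mask" (384x512 bool, what is visible of it).
- mark_of(name, camera): "xyz" ([x, y, z] in m, in the coordinates of the camera as it stood for that picture, good to about 4 mm: a listed point, or the origin of a listed thing).
The state is a dict: "time": time; "q": joint angles; "qd": joint speeds; "joint_efforts": joint torques, N m; "ee_pos": TCP position; "tcp_rot": TCP orientation; "wrist_force": force on the tool from outside, world axes, zero at the start; "torque": the same for the moment, N m; "opening": finger opening in m; "grasp_force": force on a finger pad.
Only numpy, scipy, OpenCV 4.12 (cv2) and the standard library are available. Lean on these libraries where they do the work, as an engineer would, in place of code of your own. Each camera call takes 0.05 s, during which the arm holds its last target. There are 200 camera calls.

## Working session

There is one attempt and no reset: what is moved stays moved. The work goes in short steps, Python scripts to look and compute and a tool call to move; the robot and the scene stay as the last step left them, time stands still between calls to the robot, and variables do not carry over. Pictures are saved under pics/ and viewed, at most 10 in all, crops included, and the job is handed in when it is done.

Besides the shell and the picture viewer there is one more tool, called after "Call:" by a JSON object that holds its "api" and its "payload". servo_tool: Moves the arm, as the interface text tells. Its arguments: {"type":"object","properties":{"moves":{"type":"array"},"force":{"type":"number"}},"required":["moves"]}

```bash
mkdir -p pics
cat > h.py <<'E'
import numpy as np, cv2
from workcell import *
def w(c,p):
    k=calibration(c); return np.array(k["R"]).T@(np.array(p)-np.array(k["t"]))
def save(im,n): cv2.imwrite('pics/'+n,cv2.cvtColor(im,cv2.COLOR_RGB2BGR))
E
python3 - <<'E'
from h import *
o=get_obs();print(o['time'],o['ee_pos'],o['tcp_rot'],o['opening'],grasp_offset)
ims=[]
for c in ['top','scene']:
    im,d=camera(c);save(im,c+'1.png')
    for n in ['jig','clamp_pad','switch_box','rocker_on','air_box','air_button_top','stop_box','pen','bottle_red','bottle_white','tape_brown','ink_jar']:
        k=calibration(c)
        for r in mark_of(n,c)[:3]:
            if r['score']<.3: continue
            p=np.array(r['xyz']);u=np.array(k['camera_matrix'])@p;print(c,n,round(r['score'],2),w(c,p).round(3),(u[:2]/u[2]).round())
E
```

```text
0.0 [0.14706293 0.52974746 0.2305709 ] [-1.79924607e+02 -1.38057435e-04  1.64483755e+02] 0.08522452045253533 0.0187
top jig 0.92 [ 0.458 -0.356 -0.004] [367. 231.]
top jig 0.69 [ 0.749 -0.033 -0.002] [262. 135.]
top jig 0.66 [ 0.827 -0.202 -0.001] [316. 111.]
top clamp_pad 0.74 [ 0.423 -0.362  0.11 ] [383. 245.]
top clamp_pad 0.56 [ 0.792 -0.217  0.113] [329. 111.]
top switch_box 0.85 [ 0.601 -0.108 -0.001] [286. 183.]
top switch_box 0.56 [0.464 0.349 0.078] [126. 226.]
top rocker_on 0.73 [ 0.604 -0.092  0.077] [283. 179.]
top air_box 0.57 [ 0.464  0.354 -0.002] [133. 226.]
top air_button_top 0.54 [0.465 0.352 0.079] [125. 226.]
top stop_box 0.55 [0.582 0.121 0.   ] [211. 188.]
top pen 0.42 [ 0.459 -0.354  0.026] [370. 231.]
top bottle_red 0.7 [ 0.717  0.274 -0.   ] [162. 144.]
top bottle_white 0.81 [ 0.749 -0.033  0.001] [262. 135.]
top tape_brown 0.62 [ 0.35  -0.174 -0.   ] [307. 267.]
top ink_jar 0.78 [ 0.372  0.008 -0.001] [247. 258.]
scene jig 0.8 [ 0.825 -0.199  0.003] [285. 338.]
scene jig 0.73 [ 0.455 -0.351  0.001] [117. 285.]
scene clamp_pad 0.82 [ 0.79  -0.214  0.116] [268. 316.]
scene clamp_pad 0.81 [ 0.419 -0.359  0.114] [ 86. 257.]
scene switch_box 0.7 [ 0.602 -0.104  0.001] [235. 246.]
scene rocker_on 0.6 [ 0.61  -0.091  0.078] [240. 229.]
scene air_box 0.63 [0.467 0.355 0.   ] [298. 123.]
scene air_button_top 0.53 [0.466 0.352 0.084] [299. 103.]
scene stop_box 0.98 [0.582 0.124 0.003] [284. 185.]
scene stop_box 0.69 [ 0.755 -0.033 -0.001] [302. 262.]
scene pen 0.73 [ 0.454 -0.358  0.036] [109. 281.]
scene bottle_red 0.57 [ 0.714  0.277 -0.001] [353. 175.]
scene bottle_white 0.84 [ 0.754 -0.03   0.001] [303. 261.]
scene tape_brown 0.87 [ 0.351 -0.175  0.   ] [147. 212.]
scene ink_jar 0.76 [0.376 0.01  0.003] [203. 173.]
```

View pics/top1.png

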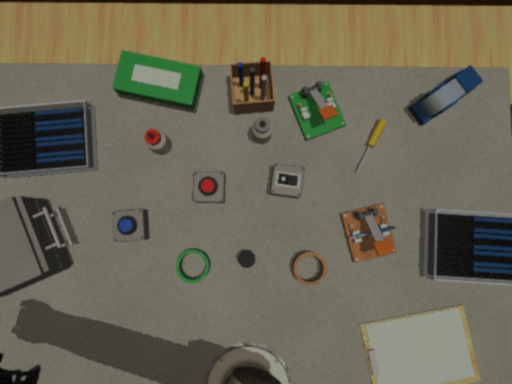

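View pics/scene1.png

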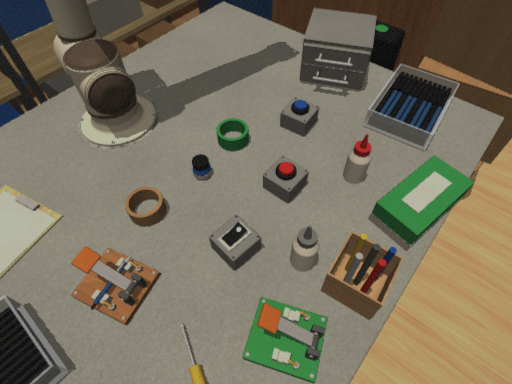

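The top view shows two jig-like things: the wooden one at (370,231) and a green look-alike at (317,110). I choose the wooden one. The buttons are blue at (127,225) and red at (207,186); the rocker box is at (287,181). I'll check these in one close crop.

Run:
```python
from h import *
im,d=camera('top')
a=im[195:270,330:405];b=im[150:225,250:325]
z=np.hstack([cv2.resize(x,(400,400),interpolation=cv2.INTER_CUBIC) for x in (a,b)])
save(z,'crop.png')
k=calibration('top');K=np.array(k['camera_matrix'])
for n in ['jig','switch_box','air_box']:
    m=cut_out(n,'top')[0]['mask']; v,u=np.nonzero(m&(d>0)); D=d[v,u]
    P=np.stack([(u-K[0,2])/K[0,0]*D,(v-K[1,2])/K[1,1]*D,D],1); W=(P-k['t'])@np.array(k['R'])
    h=.010 if n=='jig' else .05
    s=(W[:,2]>h)&(W[:,2]<(.024 if n=='jig' else .064)); r=cv2.minAreaRect((W[s,:2]*1000).astype(np.float32)); print(n,r,s.sum())
```

```text
jig ((826.03515625, -199.5530548095703), (150.48171997070312, 131.56507873535156), 21.957645416259766) 1352
switch_box ((604.5015258789062, -106.2437744140625), (89.9617919921875, 89.81375885009766), 83.59271240234375) 703
air_box ((0.0, 0.0), (0.0, 0.0), 0.0) 0
```

View pics/crop.png

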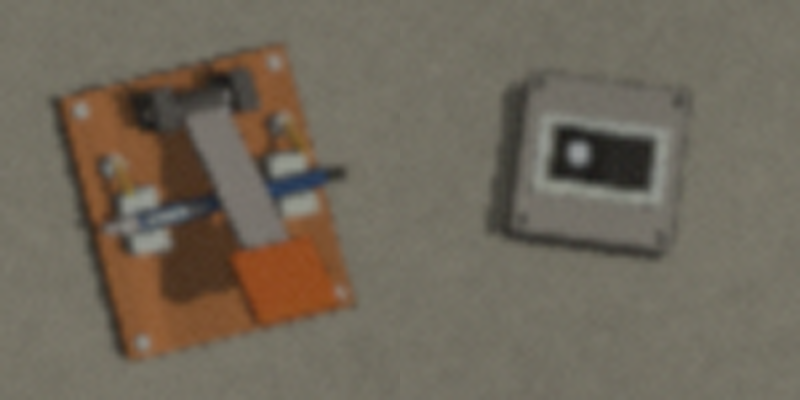

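The crop confirms the wooden jig: its lever is raised, the hinge is at the top and the orange pad is at (285,285), with the jig yawed about +15°. On the switch box the white dot is on the left, on its +y side, with yaw about −6.4°. I'm setting out: turn to yaw 83.6°, shut the fingers and travel to above the pad.

Call:
{"api": "servo_tool", "payload": {"moves": [[[0,0,8.09],[0,0,0],0],[[0,0,8.09],[0,0,0],0],[[0,0,8.09],[0,0,0],0],[[0,0,8.09],[0,0,0],0],[[0,0,8.09],[0,0,0],0],[[0,0,8.09],[0,0,0],0],[[0,0,8.09],[0,0,0],0],[[0,0,8.09],[0,0,0],0],[[0,0,8.09],[0,0,0],0],[[0,0,8.09],[0,0,0],0]]}}

```text
time: 2.5
ee_pos: [0.1471, 0.5299, 0.2313]
tcp_rot: [-180.0, 0.0, 83.3]
wrist_force: [0.5, 0.4, 0.8]
opening: 0.0
grasp_force: 0.0
```

Call:
{"api": "servo_tool", "payload": {"moves": [[[0,0,0],[-0.0337,0.0208,0],0],[[0,0,0],[-0.0337,0.0208,0],0],[[0,0,0],[-0.0337,0.0208,0],0],[[0,0,0],[-0.0337,0.0208,0],0],[[0,0,0],[-0.0337,0.0208,0],0],[[0,0,0],[-0.0337,0.0208,0],0],[[0,0,0],[-0.0337,0.0208,0],0],[[0,0,0],[-0.0337,0.0208,0],0],[[0,0,0],[-0.0337,0.0208,0],0],[[0,0,0],[-0.0337,0.0208,0],0],[[0,0,0],[-0.0337,0.0208,0],0],[[0,0,0],[-0.0337,0.0208,0],0]]}}

```text
time: 3.7
ee_pos: [0.3503, 0.0986, 0.2316]
tcp_rot: [179.9, -0.0, 83.6]
wrist_force: [0.7, 1.9, 0.2]
opening: -0.0001
grasp_force: 0.0
```

Call:
{"api": "servo_tool", "payload": {"moves": [[[0,0,0],[-0.0375,0.0101,0],0],[[0,0,0],[-0.0375,0.0101,0],0],[[0,0,0],[-0.0375,0.0101,0],0],[[0,0,0],[-0.0375,0.0101,0],0],[[0,0,0],[-0.0375,0.0101,0],0],[[0,0,0],[-0.0375,0.0101,0],0],[[0,0,0],[-0.0375,0.0101,0],0],[[0,0,0],[-0.0375,0.0101,0],0],[[0,0,0],[-0.0375,0.0101,0],0],[[0,0,0],[-0.0375,0.0101,0],0],[[0,0,0],[-0.0375,0.0101,0],0],[[0,0,0],[-0.0375,0.0101,0],0]]}}

```text
time: 4.9
ee_pos: [0.4201, -0.3623, 0.2313]
tcp_rot: [180.0, 0.0, 83.6]
wrist_force: [1.0, 0.6, -0.3]
opening: 0.0001
grasp_force: 0.0
```

```bash
cat > look.py <<'E'
import sys
from h import *
im,d=camera('wrist');save(im,sys.argv[1])
print(get_obs()['ee_pos'].round(4) if hasattr(get_obs()['ee_pos'],'round') else get_obs()['ee_pos'])
for c in ['wrist']:
  for n in sys.argv[2:]:
    for r in mark_of(n,c)[:2]: print(n,round(r['score'],2),w(c,r['xyz']).round(4))
E
python3 look.py w1.png jig clamp_pad pen
```

```text
[ 0.4205 -0.3665  0.2295]
jig 0.7 [ 4.551e-01 -3.546e-01 -1.000e-04]
pen 0.8 [ 0.4564 -0.3547  0.0306]
```

View pics/w1.png

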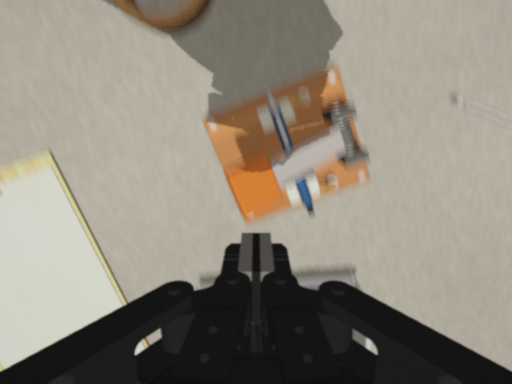

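The wrist view shows the orange pad at (255,190), just ahead of the fingertips at (256,240), which agrees with my estimate. Descending and pressing the lever.

Call:
{"api": "servo_tool", "payload": {"moves": [[[0,0,0],[0.004,0,0.03],0],[[0,0,0],[0,0,0.03],0],[[0,0,0],[0,0,0.03],0],[[0,0,0],[0,0,0.014],0],[[0,0,0],[0,0,0.005],0],[[0,0,0],[0,0,0.005],0],[[0,0,0],[0,0,0],0]]}}

```text
time: 5.8
ee_pos: [0.4209, -0.3566, 0.1181]
tcp_rot: [179.9, 0.0, 83.6]
wrist_force: [0.4, 0.3, 0.8]
opening: 0.0001
grasp_force: 0.0
```

Call:
{"api": "servo_tool", "payload": {"moves": [[[0,0,0],[-0.001,-0.003,0.006],0],[[0,0,0],[-0.001,-0.003,0.006],0],[[0,0,0],[-0.001,-0.003,0.006],0],[[0,0,0],[-0.001,-0.003,0.006],0],[[0,0,0],[-0.001,-0.002,0.006],0],[[0,0,0],[-0.001,-0.001,0.006],0],[[0,0,0],[-0.001,-0.001,0.006],0],[[0,0,0],[0,-0.001,0.004],0],[[0,0,0],[0,0,0],0]]}}

```text
time: 6.7
ee_pos: [0.4025, -0.3615, 0.0705]
tcp_rot: [-179.9, -0.0, 83.6]
wrist_force: [0.5, -0.4, 0.0]
opening: -0.0002
grasp_force: 0.0
```

Call:
{"api": "servo_tool", "payload": {"moves": [[[0,0,0],[-0.003,0,0.004],0],[[0,0,0],[-0.002,0,0.004],0],[[0,0,0],[0,0,0.002],0]]}}

```text
time: 7.0
ee_pos: [0.4023, -0.3669, 0.0609]
tcp_rot: [-180.0, 0.0, 83.6]
wrist_force: [-0.3, -0.6, 2.1]
opening: 0.0003
grasp_force: 0.9
```

Call:
{"api": "servo_tool", "payload": {"moves": [[[0,0,0],[0,0,0.002],0],[[0,0,0],[0,0,0.001],0],[[0,0,0],[0,0,0],0]]}}

```text
time: 7.3
ee_pos: [0.4023, -0.3666, 0.0581]
tcp_rot: [-180.0, -0.0, 83.6]
wrist_force: [-0.3, 0.5, 0.6]
opening: 0.0002
grasp_force: 0.0
```

Call:
{"api": "servo_tool", "payload": {"moves": [[[0,0,0],[0,0,0.001],0],[[0,0,0],[0,0,0.001],0],[[0,0,0],[0,0,0],0]]}}

```text
time: 7.6
ee_pos: [0.4023, -0.3665, 0.0569]
tcp_rot: [180.0, 0.0, 83.6]
wrist_force: [-2.6, 0.9, 6.0]
opening: -0.0002
grasp_force: 3.1
```

Call:
{"api": "servo_tool", "payload": {"moves": [[[0,0,0],[0,0,0.001],0],[[0,0,0],[0,0,0],0]]}}

```text
time: 7.8
ee_pos: [0.4024, -0.3666, 0.0567]
tcp_rot: [180.0, 0.0, 83.6]
wrist_force: [-4.4, 3.2, 11.9]
opening: -0.0003
grasp_force: 6.3
```

The lever is at its hard stop: z is 0.0567 and the force rose to 12 N. Lifting and going above the switch.

Call:
{"api": "servo_tool", "payload": {"moves": [[[0,0,0],[0,0,-0.004],0],[[0,0,0],[0,0,-0.04],0],[[0,0,0],[0,0,-0.05],0],[[0,0,0],[0,0,-0.05],0],[[0,0,0],[0.0372,0.0212,0],0],[[0,0,0],[0.0372,0.0212,0],0],[[0,0,0],[0.0372,0.0212,0],0],[[0,0,0],[0.0372,0.0212,0],0],[[0,0,0],[0.0372,0.0212,0],0],[[0,0,0],[0.0372,0.0212,0],0],[[0,0,0],[0.0372,0.0212,0],0],[[0,0,0],[0.0372,0.0212,0],0]]}}

```text
time: 9.0
ee_pos: [0.605, -0.088, 0.1991]
tcp_rot: [180.0, -0.0, 83.6]
wrist_force: [0.3, -1.0, 0.4]
opening: -0.0001
grasp_force: 0.0
```

Call:
{"api": "servo_tool", "payload": {"moves": [[[0,0,0],[0,0,0],0],[[0,0,0],[0,0,0],0]]}}

```text
time: 9.2
ee_pos: [0.6043, -0.0889, 0.1986]
tcp_rot: [-179.9, 0.0, 83.7]
wrist_force: [-0.2, -1.0, -0.7]
opening: 0.0
grasp_force: 0.0
```

```bash
python3 look.py w2.png switch_box rocker_on
python3 - <<'E'
from h import *
im,d=camera('scene'); save(cv2.resize(im[220:340,40:200],(640,480)),'s2.png')
print([ (round(r['score'],2),w('scene',r['xyz']).round(3)) for r in mark_of('clamp_pad','scene')])
E
```

```text
[ 0.604  -0.0897  0.1989]
switch_box 0.81 [ 6.039e-01 -1.069e-01 -3.000e-04]
rocker_on 0.71 [ 0.6045 -0.092   0.0736]
[(0.68, array([ 0.791, -0.212,  0.116]))]
```

View pics/w2.png

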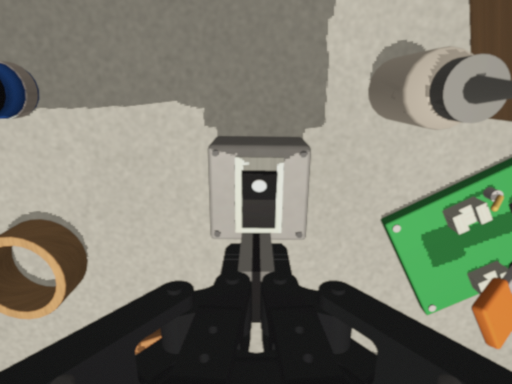

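View pics/s2.png

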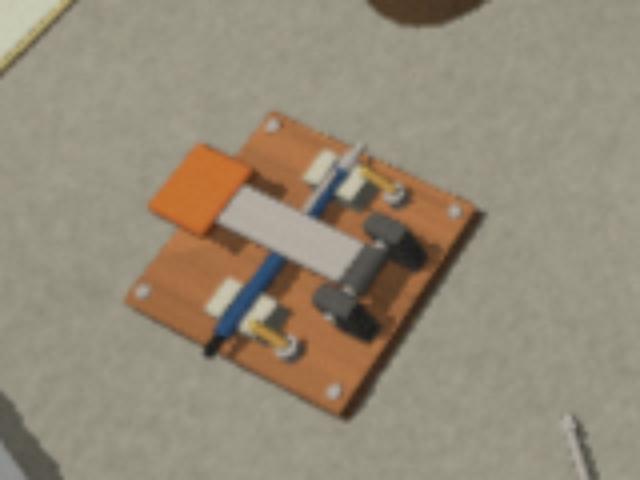

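The lever lies level with the pen still in its cradles (crop centre). The wrist view shows the switch with the dot at (259,186), and the TCP is within about 1 mm of the target. Pressing the on half.

Call:
{"api": "servo_tool", "payload": {"moves": [[[0,0,0],[0,0,0.04],0],[[0,0,0],[0,0,0.04],0],[[0,0,0],[0,0,0.03],0],[[0,0,0],[0,0,0.004],0],[[0,0,0],[0,0,0.004],0],[[0,0,0],[0,0,0.004],0],[[0,0,0],[0,0,0.003],0],[[0,0,0],[0,0,0.002],0],[[0,0,0],[0,0,0],0]]}}

```text
time: 10.35
ee_pos: [0.6049, -0.0897, 0.0732]
tcp_rot: [179.9, -0.0, 83.6]
wrist_force: [1.7, 1.5, 3.3]
opening: 0.0
grasp_force: 1.5
```

Call:
{"api": "servo_tool", "payload": {"moves": [[[0,0,0],[0,0,0.001],0],[[0,0,0],[0,0,0.001],0],[[0,0,0],[0,0,0],0]]}}

```text
time: 10.65
ee_pos: [0.6043, -0.0898, 0.0703]
tcp_rot: [180.0, 0.0, 83.6]
wrist_force: [2.2, 0.6, 2.4]
opening: -0.0001
grasp_force: 1.7
```

Call:
{"api": "servo_tool", "payload": {"moves": [[[0,0,0],[0,0,0.001],0],[[0,0,0],[0,0,0.001],0],[[0,0,0],[0,0,0],0]]}}

```text
time: 10.95
ee_pos: [0.6044, -0.0898, 0.0699]
tcp_rot: [179.9, -0.0, 83.6]
wrist_force: [-2.8, 2.0, 13.7]
opening: 0.0001
grasp_force: 6.9
```

Call:
{"api": "servo_tool", "payload": {"moves": [[[0,0,0],[0,0,0.001],0],[[0,0,0],[0,0,0],0]]}}

```text
time: 11.15
ee_pos: [0.6045, -0.0898, 0.0699]
tcp_rot: [179.9, -0.0, 83.6]
wrist_force: [-5.0, 3.2, 19.7]
opening: -0.0003
grasp_force: 9.9
```

The rocker is at its stop: z is 0.070 and the force rose to about 20 N. Lifting and moving to above the blue button, well over the stop box.

Call:
{"api": "servo_tool", "payload": {"moves": [[[0,0,0],[0,0,-0.005],0],[[0,0,0],[0,0,-0.035],0],[[0,0,0],[0,0,-0.045],0],[[0,0,0],[0,0,-0.045],0]]}}

```text
time: 11.55
ee_pos: [0.6031, -0.09, 0.1976]
tcp_rot: [-179.8, 0.0, 83.6]
wrist_force: [1.2, -0.3, 0.2]
opening: 0.0003
grasp_force: 0.0
```

Call:
{"api": "servo_tool", "payload": {"moves": [[[0,0,0],[0.0354,-0.0156,0],0],[[0,0,0],[0.0354,-0.0156,0],0],[[0,0,0],[0.0354,-0.0156,0],0],[[0,0,0],[0.0354,-0.0156,0],0],[[0,0,0],[0.0354,-0.0156,0],0],[[0,0,0],[0.0354,-0.0156,0],0],[[0,0,0],[0.0354,-0.0156,0],0],[[0,0,0],[0.0354,-0.0156,0],0],[[0,0,0],[0.0354,-0.0156,0],0],[[0,0,0],[0.0354,-0.0156,0],0],[[0,0,0],[0.0354,-0.0156,0],0],[[0,0,0],[0.0354,-0.0156,0],0]]}}

```text
time: 12.75
ee_pos: [0.4646, 0.3542, 0.1965]
tcp_rot: [-180.0, 0.1, 83.6]
wrist_force: [1.0, 0.6, -0.8]
opening: -0.0001
grasp_force: 0.0
```

Call:
{"api": "servo_tool", "payload": {"moves": [[[0,0,0],[0,0,0],0],[[0,0,0],[0,0,0],0]]}}

```text
time: 12.95
ee_pos: [0.465, 0.3535, 0.1963]
tcp_rot: [-179.9, 0.1, 83.7]
wrist_force: [-0.4, -0.7, -0.1]
opening: 0.0004
grasp_force: 0.0
```

```bash
python3 look.py w3.png air_box air_button_top
python3 - <<'E'
from h import *
a,d=camera('wrist'); im,d=camera('scene'); z=np.hstack([cv2.resize(im[205:275,200:270],(384,384),interpolation=cv2.INTER_CUBIC),cv2.resize(a,(416,384))]); save(z,'s3.png')
print([ (round(r['score'],2),w('scene',r['xyz']).round(3)) for r in mark_of('rocker_on','scene')])
E
```

```text
[0.4654 0.3528 0.1966]
air_button_top 0.68 [0.4719 0.3538 0.0828]
air_button_top 0.33 [0.4724 0.3499 0.0033]
[(0.79, array([ 0.609, -0.09 ,  0.07 ])), (0.62, array([ 0.717, -0.358,  0.001]))]
```

View pics/s3.png

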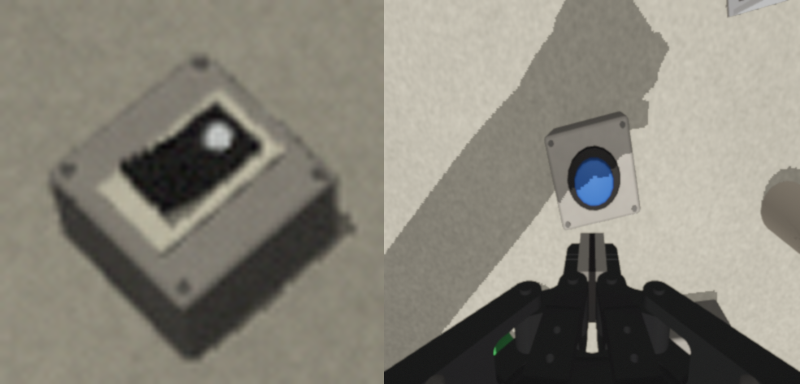

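The left half shows the rocker with the dot side level (z 0.070) and the off half raised. On the right the blue button is straight ahead of the fingertips. Pressing it.

Call:
{"api": "servo_tool", "payload": {"moves": [[[0,0,0],[0,0.002,0.04],0],[[0,0,0],[0,0,0.04],0],[[0,0,0],[0,0,0.03],0],[[0,0,0],[0,0,0.003],0],[[0,0,0],[0,0,0.003],0],[[0,0,0],[0,0,0.002],0],[[0,0,0],[0,0,0.002],0],[[0,0,0],[0,0,0],0]]}}

```text
time: 14.05
ee_pos: [0.4684, 0.3534, 0.0786]
tcp_rot: [179.9, -0.1, 83.6]
wrist_force: [1.6, -1.3, 2.7]
opening: 0.0
grasp_force: 1.7
```

Call:
{"api": "servo_tool", "payload": {"moves": [[[0,0,0],[0,0,0.001],0],[[0,0,0],[0,0,0.001],0],[[0,0,0],[0,0,0],0]]}}

```text
time: 14.35
ee_pos: [0.4683, 0.3534, 0.0761]
tcp_rot: [179.9, -0.1, 83.6]
wrist_force: [3.7, -0.7, 4.8]
opening: -0.0006
grasp_force: 2.7
```

Call:
{"api": "servo_tool", "payload": {"moves": [[[0,0,0],[0,0,0.001],0],[[0,0,0],[0,0,0.001],0],[[0,0,0],[0,0,0],0],[[0,0,0],[0,0,0],0]]}}

```text
time: 14.75
ee_pos: [0.4684, 0.3535, 0.0759]
tcp_rot: [179.8, -0.1, 83.6]
wrist_force: [-1.4, -4.3, 18.0]
opening: -0.0002
grasp_force: 8.9
```

```bash
python3 -c "
from workcell import *
print(get_obs()['wrist_force']); print(job_done())"
```

```text
[-1.37296975 -4.34588488 17.99692609]
the job is handed in; nothing more can be done
None
```

I pressed the clamp lever fully down over the pen, then tipped the rocker to on, and handed the job in at about 15 s with the blue air button held at its stop with 18 N; the stop button and bystanders were not touched.

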